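Lever open the forceps tray and hold the UV wand over the forceps

ROBOT

A 6-joint arm with a two-finger parallel gripper is mounted at the origin on the work surface. World frame = base frame: x ahead of the robot, y to its left, z up, the work surface at z = 0. Lengths are in m, angles in rad, forces in N, time in s.
With the tool pointing down it reaches from about 0.375 to 0.9 m from the base axis. Payload 3.1 kg.
Tool frame: the origin (TCP) lies between the finger pads; the fingertips stand 22 mm ahead of it and the grasp point (between the pads) lies 3 mm ahead of it; z points along the fingers, y is the line along which they close (so a half turn about z gives the same grasp; the last joint's range is limited). The gripper opens to 87 mm and grips with 3 to 60 N. Pads are 19 mm wide; open, the fingers measure 117 mm over their backs; the gripper's body (75 mm by 190 mm) begins 51 mm behind the grasp point.
Start: joints at [1.077, 0.527, 1.433, -0, 1.181, -0.178], TCP at [0.194, 0.594, 0.245] pointing down, gripper open.
Joint ranges: [-3.08, 3.08], [-0.75, 2.2], [0.22, 2.44], [-1.43, 4.57], [0, 2.65], [-2.85, 2.85]. Speed limits (rad/s): [2.79, 2.79, 3.14, 3.14, 3.14, 3.14].

INTERFACE

Orientations are given as a unit quaternion [x, y, z, w].
In Python, from rig import get_obs, camera, get_calibration, hand_in, cut_out gives the robot as it stands.
- The arm moves only by the shell command python3 -m inch 'ROWS' [OPENING] [FORCE]. ROWS is JSON, one flat list of numbers, 6 for each row, row after row: the shift along the tool's x, y, z scaled (see below), then the turn, a rotation vector about the tool's x, y, z scaled (see below). A call has 1 to 20 rows; each row is the pose to reach, as a shift and turn from the pose commanded when the call began, along the tool's axes at that moment; what a row does not reach only later rows make up. The controller multiplies each number of a shift by 0.08 m and each number of a turn by 90 degrees. A row lasts 1/12 s, in which the tool goes at most 41.7 mm and 7.16 degrees, less where a joint would pass 70% of its speed; a pose out of reach is approached as far as the arm can. A call with a number of a shift or a turn outside -1 to 1 is refused whole. A call with a gripper value outside its range is refused whole. OPENING is the finger opening in mm, from 0 to 87, set as the call begins (- or left out, the last holds). The fingers move at their own pace and stop on an object; FORCE is the grip in N (left out, the last holds). Time passes only in rows, so rows that repeat a pose let the fingers close. It gives the time, the measured TCP pose, the force, the opening and the grip force at its end, in the units of the state.
- get_obs(): the state, without advancing time (a new reading comes with each control period).
- camera(name): name is "scene" or "top" or "wrist"; returns the picture (480x640x3 uint8, red, green, blue); there is no depth.
- get_calibration(name): a dict with "vertical_fov" (degrees; the focal length in pixels is half the picture's height over the tangent of half this angle, whatever the lens; pixels are square), "cx", "cy" (the principal point, pixels), "T" (4x4, takes a point from camera to world coordinates). Camera axes: x right, y down, z forward; pixel columns grow to the right and rows downward; lengths in m; the calibration is good to about 2 mm. The wrist camera is an equidistant fisheye: a pixel r from the principal point sees the ray r / f radians off the axis. A picture is of the moment at which its call begins: read the wrist's pose just before it. get_calibration takes no time and is no camera call; for the wrist camera it gives the pose at the moment of the call.
- hand_in(): hands the job in; it is judged then, once.
Trained networks look in the newest picture that a camera, given by its name, has taken for a name from the list of things; names that differ only in an ending like _2 or _b are one class to them, and where a whole thing is asked for, a point or a joint stands for the part that bears it (a point fixed in the world has none). Each returns a list of dicts, best first, with "conf" (0 to 1); they miss things now and then, are a little off and sometimes report something else, mostly with a low value. They report only what shows in the picture. A call takes as long as a camera call. They do not tell look-alikes from the thing itself.
- cut_out(camera, thing): "region" (480x640 bool, what is visible of it) and "bbox" ([left, top, right, bottom] in pixels, round what is visible of it).
The state is a dict: "time": time; "q": joint angles; "joint_velocities": joint speeds; "joint_torque": joint torques, N m; "position": TCP position; "tool_rot": TCP orientation; "ft_force": force on the tool from outside, world axes, zero at the start; "moment": the same for the moment, N m; "grip_width": finger opening in m; "grip_force": force on a finger pad.
Only numpy, scipy, OpenCV 4.12 (cv2) and the standard library are available. Lean on these libraries where they do the work, as an engineer would, in place of code of your own. Each camera call takes 0.05 s, during which the arm holds its last target. There are 200 camera calls.

TASK

The steel forceps are to be sanitised where they lie: slip the blade of the nail file into the notch under the front edge of the clear cover on the top green tray, lever the cover up and over until it rests open past upright (do not lift it with the fingers), and lay the file back down flat on the wooden shelf top. Then take the glowing UV wand from its cradle, carry it over the things standing in between and over the tray's rim, and finish while still holding it there, still and level, with its lamp window centred over the forceps, lengthwise along them and about two centimetres above them, touching nothing but the gripper. Do not touch or shift the forceps, and leave the nail clipper, jar, tub, cup and brush where they are.

Things in the scene. Friction and masses are not known exactly. Their poses are not given: they have to be found in the camera images.
- trays: stack of three green plastic trays fixed to the shelf top, 130 mm deep (its x) by 220 mm wide (its y), rim of the top tray 136 mm above the shelf top; origin at the centre of its underside, x axis points from its front (robot side) to its back, z up. The two lower tiers are open with corner posts. The top tray has 4 mm walls and a grey liner floor 18 mm below its rim; a clear cover lies on the rim and its front edge overhangs the front wall by 6 mm
- notch (a point): middle of the finger notch in the top tray's front wall, at the wall's outer face: an opening 60 mm wide (tray y) and 12 mm high (from 6 mm below to 6 mm above this point), open upwards to the cover's underside; the wall is 4 mm thick and behind it is empty space over the liner. Axes as the trays
- hinge (a point): middle of the cover's hinge line, at the back of the top tray at rim height (130 mm behind the notch); the hinge runs along the tray's y axis
- cover (a joint): opening angle of the cover in rad: 0 shut, 1.57 upright, 2.0 at its stop (leaning back open). It falls shut if let go before upright and falls back to the stop once past it; it takes about half a newton at the front edge to lift
- file: the steel nail file with black handle, 45 g; handle 90 x 16 wide x 14 thick mm, steel blade 80 x 11 x 2 mm in line with it at mid thickness, 170 mm over all; x axis points along the blade to the tip, z up as it lies flat; origin under the grip point
- file_grip (a point): point to hold the nail file: centre of the handle's section (7 mm above the surface it lies on), near its balance point, 25 mm from the blade end of the handle, 105 mm from the tip; axes as the file
- file_tip (a point): tip of the nail file's blade, mid thickness; the last 12 mm of the blade are 7 mm wide
- wand: white hand-held UV wand, 170 g, about 200 mm long, 40 mm wide (34 mm along the handle) and 26 mm thick, already glowing violet; x axis along it from handle to lamp end, z up (lamp window faces down); origin at the middle of its underside
- wand_grip (a point): centre of the wand's body (half-way along and 13 mm above its underside), near its balance point, where it is 40 mm wide; here there is free space under the wand in the cradle
- lamp (a point): centre of the lamp window in the wand's underside, 45 mm towards the lamp end from the wand's middle; the window is 100 x 28 mm; axes as the wand
- cradle: grey charging cradle fixed to the shelf top, base 190 x 64 x 6 mm, with two saddles 72 mm either side of its middle that carry the wand's underside 24 mm above the shelf top and have 8 mm high cheeks beside the wand; lift the wand straight up. Origin at the centre of its underside, x axis along the wand
- forceps: the steel forceps lying on the liner of the top tray; x axis lengthwise, z up; origin at the underside of their middle
- forceps_mid (a point): middle of the steel forceps, 125 mm long, up to 14 mm wide, 8 mm thick, half-way up (their top is 4 mm higher and 10 mm below the tray's rim); x axis along their length
- clipper_mid (a point): nail clipper lying on the liner behind the forceps, 55 x 12 x 13 mm, this point 6 mm above its underside
- jar_mid (a point): closed glass jar, 66 mm across, 105 mm tall, half-way up
- tub_mid (a point): white plastic pill tub, 52 mm across, 85 mm tall, half-way up
- cup_mid (a point): white ceramic cup, 72 mm across, 80 mm tall, half-way up
- brush_mid (a point): wooden nail brush, 90 x 40 x 36 mm, half-way up
- cover_edge (a point): middle of the cover's front edge, on its underside, 136 mm from the hinge line. The cover is a clear flat plate 136 x 222 x 4 mm, 80 g, with a green strip along the front edge, hinged at the back; shut, its underside lies at rim height. This point moves with the cover; its y axis is parallel to the hinge line
There are look-alikes about, which are no part of the job. There is more than one size of the wand; the one meant has the size given above.

How it is judged:
By the outcome, as a careful person would: the job done as asked, in the order asked, and still so for the second after the job is handed in, while the arm keeps its last pose, push and grip.
It also fails if it takes over 72 s, if anything falls off the work surface, if the arm or the gripper's body presses on something with over 40 N, if the wrist force passes 120 N, or if a joint passes its speed limit or range.

## Working session

There is one attempt and no reset: what is moved stays moved. The work goes in short steps, Python scripts to look and compute and a shell command to move; the robot and the scene stay as the last step left them, time stands still between calls to the robot, and variables do not carry over. Pictures are saved under pics/ and viewed, at most 10 in all, crops included, and the job is handed in when it is done.

```bash
ls; mkdir -p pics; python3 - <<'E'
from rig import *
import cv2,numpy as np
o=get_obs();print({k:np.round(v,3).tolist() for k,v in o.items()})
for c in("scene","top"):
    cv2.imwrite(f"pics/{c}0.png",camera(c)[:,:,::-1]);k=get_calibration(c);print(c,k["vertical_fov"],k["cx"],k["cy"],np.round(k["T"],3).tolist())
    for t in("trays","file","wand","cradle","forceps","clipper_mid","jar_mid","tub_mid","cup_mid","brush_mid","cover"):
        print(t,[(round(d["conf"],2),np.array(d["bbox"]).astype(int).tolist()) for d in cut_out(c,t)])
E
```

```text
pics
{'time': 0.0, 'q': [1.077, 0.528, 1.434, 0.0, 1.181, -0.179], 'joint_velocities': [-0.001, -0.001, 0.002, -0.001, -0.001, -0.0], 'joint_torque': [-0.001, -44.005, -17.659, 0.063, 0.058, -0.0], 'position': [0.194, 0.593, 0.244], 'tool_rot': [0.157, 0.988, -0.001, -0.0], 'ft_force': [-0.923, -0.429, -0.926], 'moment': [0.018, 0.025, -0.003], 'grip_force': 0.0, 'grip_width': 0.087}
scene 51.9076093715652 321.11203132366467 246.81649483445702 [[-0.447, 0.672, -0.59, 1.166], [0.894, 0.331, -0.302, 0.292], [-0.008, -0.663, -0.749, 0.91], [0.0, 0.0, 0.0, 1.0]]
trays [(0.92, [302, 249, 432, 371])]
file [(0.65, [306, 250, 433, 334]), (0.6, [282, 220, 324, 255])]
wand [(0.9, [172, 204, 231, 270]), (0.88, [247, 134, 272, 209]), (0.7, [157, 196, 184, 232])]
cradle [(0.82, [177, 219, 242, 276])]
forceps [(0.42, [286, 220, 327, 255])]
clipper_mid [(0.22, [179, 219, 241, 274])]
jar_mid [(0.93, [224, 309, 258, 355]), (0.55, [174, 206, 231, 267])]
tub_mid [(0.73, [249, 275, 278, 319]), (0.24, [262, 242, 289, 286])]
cup_mid [(0.92, [262, 242, 292, 286]), (0.22, [284, 221, 329, 251]), (0.16, [172,
[... 176 characters left out ...]
.09, 0.405], [-1.0, 0.024, 0.019, -0.046], [-0.021, -0.09, -0.996, 1.338], [0.0, 0.0, 0.0, 1.0]]
trays [(0.6, [203, 159, 310, 235])]
file [(0.96, [316, 263, 381, 283]), (0.63, [205, 160, 307, 233])]
wand [(0.67, [476, 221, 530, 253]), (0.62, [413, 285, 505, 392]), (0.6, [431, 179, 457, 262])]
cradle [(0.82, [424, 188, 439, 263]), (0.28, [337, 168, 361, 194])]
forceps [(0.75, [203, 157, 311, 234]), (0.41, [204, 155, 311, 227]), (0.32, [429, 179, 457, 263])]
clipper_mid [(0.32, [204, 158, 309, 234])]
jar_mid [(0.73, [329, 119, 355, 152])]
tub_mid []
cup_mid [(0.94, [345, 200, 374, 230]), (0.59, [431, 179, 457, 263])]
brush_mid [(0.88, [139, 251, 158, 286])]
cover [(0.79, [205, 158, 311, 225])]
```

```bash
python3 - <<'E'
import cv2
a=cv2.imread("pics/scene0.png")[110:410,130:530];b=cv2.imread("pics/top0.png")[100:400,120:540]
cv2.imwrite("pics/s1.png",cv2.resize(a,(800,600),interpolation=3));cv2.imwrite("pics/t1.png",cv2.resize(b,(798,570),interpolation=3))
E
```

```text
(no output)
```

View pics/s1.png

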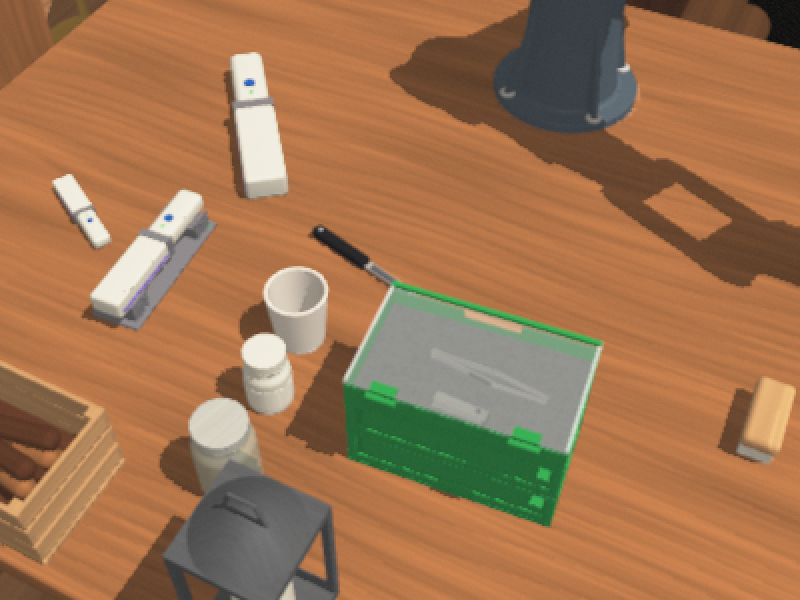

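View pics/t1.png

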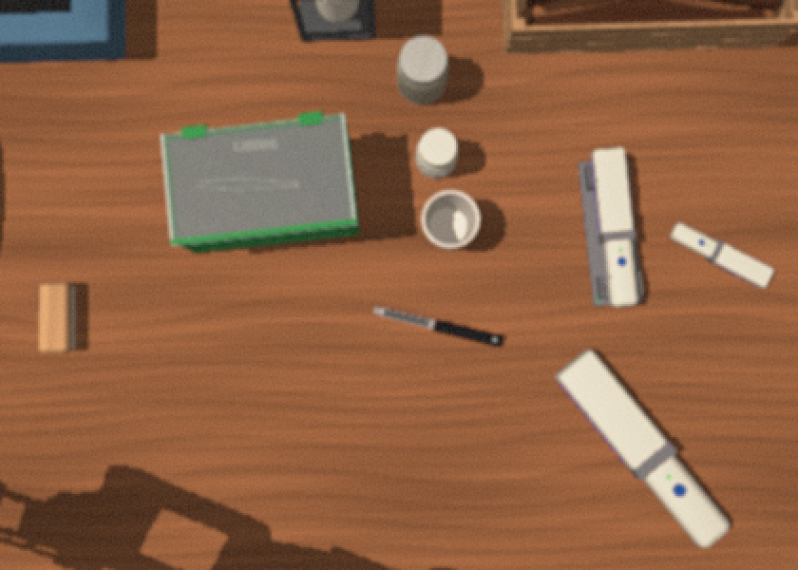

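The wand meant is the one in the cradle (scene ~(200,237), top ~(444,221)). Its look-alikes are a larger wand (scene (260,171), top (459,338)) and a small one (scene (170,214), top (503,237)), both lying on the wood. The file is at top ~(350,273) with its tip to the left. The trays are at top ~(257,195).

```bash
cat > h.py <<'E'
from rig import *
import cv2,numpy as np
from scipy.spatial.transform import Rotation as R
def w(c,uv,z,k=None):
    k=k or get_calibration(c);uv=np.atleast_2d(np.asarray(uv,float));T=np.array(k["T"])
    f=240/np.tan(np.radians(k["vertical_fov"]/2));d=(uv-[k["cx"],k["cy"]])/f
    if c=="wrist":
        t=np.linalg.norm(d,axis=1,keepdims=True);r=np.hstack([d/t*np.sin(t),np.cos(t)])
    else: r=np.hstack([d,np.ones((len(d),1))])
    r=r@T[:3,:3].T;return T[:3,3]+r*((z-T[2,3])/r[:,2:])
def box(region,c,z,k=None):
    """length axis of a region on plane z: centre, ends, yaw, size"""
    v,u=np.nonzero(region);p=w(c,np.c_[u,v],z,k)[:,:2]
    (cx,cy),(a,b),an=cv2.minAreaRect((p*1000).astype(np.float32))
    if a<b:a,b,an=b,a,an+90
    return np.array([cx,cy])/1000,(round(a),round(b)),np.radians(an)
def go(pos,yawx,o=None,rot=None):
    """row to reach TCP pos with tool down, tool x at world yaw (or half turn)"""
    o=o or get_obs();Rc=R.from_quat(o["tool_rot"])
    s=Rc.inv().apply(np.array(pos)-o["position"])/.08
    if rot is None:
        best=None
        for y in(yawx,yawx+np.pi):
            Rt=R.from_euler("z",y)*R.from_euler("x",np.pi)
            t=(Rc.inv()*Rt).as_rotvec()/(np.pi/2)
            print("yaw",round(y,3),"shift",np.round(s,3).tolist(),"turn",np.round(t,3).tolist())
    else: print("shift",np.round(s,3).tolist(),"turn",np.round((Rc.inv()*rot).as_rotvec()/(np.pi/2),3).tolist())
E
python3 - <<'E'
from h import *
camera("top")
r=lambda a:np.round(a,3).tolist()
d=cut_out("top","file")[0];print("file",d["bbox"],box(d["region"],"top",.007))
d=[x for x in cut_out("top","wand") if x["bbox"][0]<440 and x["bbox"][1]<200]
for x in d:print("wand",x["bbox"],box(x["region"],"top",.05))
uv=lambda L:[(120+a/1.9,100+b/1.9) for a,b in L]
print("cover corners FL FR BR BL",r(w("top",uv([(172,240),(357,224),(344,115),(163,135)]),.14)))
print("hinge",r(w("top",uv([(194,130),(311,118)]),.14)),"forceps ends",r(w("top",uv([(195,184),(300,183)]),.122)),"clip",r(w("top",uv([(255,145)]),.12)))
print("file tip,end",r(w("top",uv([(374,310),(502,341)]),.007)))
for n,p,z in(("jar",(423,60),.105),("tub",(438,148),.085),("cup",(451,214),.08)):print(n,r(w("top",uv([p]),z)))
print("wand ends",r(w("top",uv([(609,149),(627,305)]),.05)))
E
```

```text
file [315.9, 264.9, 384.7, 280.7] (array([ 0.44444739, -0.1025542 ]), (165, 17), np.float64(1.3024823143371953))
wand [429.6, 180.4, 455.8, 260.6] (array([ 0.56265686, -0.32774426]), (200, 46), np.float64(0.05451958469058646))
cover corners FL FR BR BL [[0.549, 0.213, 0.14], [0.562, -0.005, 0.14], [0.693, 0.007, 0.14], [0.675, 0.224, 0.14]]
hinge [[0.68, 0.187, 0.14], [0.691, 0.047, 0.14]] forceps ends [[0.618, 0.189, 0.122], [0.616, 0.063, 0.122]] clip [[0.664, 0.117, 0.12]]
file tip,end [[0.467, -0.02, 0.007], [0.423, -0.185, 0.007]]
jar [[0.768, -0.089, 0.105]]
tub [[0.662, -0.106, 0.085]]
cup [[0.58, -0.12, 0.08]]
wand ends [[0.662, -0.324, 0.05], [0.464, -0.338, 0.05]]
```

```bash
A='[-0.75,-1,0,0,0,0,-0.75,-1,0,0,0,0,-0.75,-1,0,0,0,0]'; unset A
python3 -m inch '[-0.75,-1,0,0,0,0,-0.75,-1,0,0,0,0,-0.75,-1,0,0,0,0]' 50 40
python3 -m inch '[-0.75,-1,0,0,0,0,-0.75,-1,0,0,0,0,-0.75,-1,0,0,0,0]'
python3 -m inch '[-0.75,-1,0,0,0,0,-0.75,-1,0,0,0,0,-0.75,-1,0,0,0,0]'
python3 -m inch '[-0.75,-1,0,0,0,0,-0.75,-1,0,0,0,0,-0.75,-1,0,0,0,0]'
python3 -m inch '[-0.75,-1,0,0,0,0,-0.75,-1,0,0,0,0,-0.75,-1,0,0,0,0]'
python3 -m inch '[-0.75,-1,0,0,0,0,-0.75,-1,0,0,0,0,-0.75,-1,0,0,0,0]'
python3 -m inch '[-0.75,-1,0,0,0,0,-0.75,-1,0,0,0,0,-0.75,-1,0,0,0,0]'
python3 -m inch '[-0.4,-0.5,0,0,0,0.08,-0.4,-0.5,0,0,0,0.16,-0.4,-0.5,0,0,0,0.24,-0.4,-0.5,0,0,0,0.32,-0.4,-0.5,0,0,0,0.4,-0.4,-0.5,0,0,0,0.48,-0.4,-0.5,0,0,0,0.56,-0.4,-0.5,0,0,0,0.64,-0.4,-0.5,0,0,0,0.72,-0.4,-0.5,0,0,0,0.8,-0.4,-0.5,0,0,0,0.88,-0.4,-0.5,0,0,0,0.965,-0.4,-0.5,0,0,0,0.965,-0.4,-0.5,0,0,0,0.965,-0.4,-0.5,0,0,0,0.965]'
python3 - <<'E'
from h import *
o=get_obs();print(o["time"],np.round(o["q"],2),o["position"])
k=get_calibration("wrist");cv2.imwrite("pics/w1.png",camera("wrist")[:,:,::-1]);print(np.round(k["T"],3).tolist(),k["vertical_fov"],k["cx"],k["cy"])
for t,z in(("file",.007),("cup_mid",.08),("trays",.136),("cover",.14),("tub_mid",.085)):
    for d in cut_out("wrist",t)[:2]:print(t,round(d["conf"],2),np.round(d["bbox"]),box(d["region"],"wrist",z,k))
E
```

```text
time: 1.6
position: [0.2261, 0.4952, 0.244]
tool_rot: [0.157, 0.988, -0.002, -0.0]
ft_force: [0.4, -1.4, -0.5]
grip_width: 0.0745
grip_force: 0.0
time: 1.85
position: [0.2583, 0.4006, 0.2444]
tool_rot: [0.158, 0.987, -0.002, -0.0]
ft_force: [0.4, -0.2, 0.1]
grip_width: 0.0557
grip_force: 0.0
time: 2.1
position: [0.2908, 0.3065, 0.2446]
tool_rot: [0.158, 0.987, -0.001, -0.0]
ft_force: [-0.8, -0.2, -0.3]
grip_width: 0.0506
grip_force: 0.0
time: 2.35
position: [0.3238, 0.2123, 0.2448]
tool_rot: [0.158, 0.987, -0.001, 0.001]
ft_force: [-0.0, 1.2, -0.2]
grip_width: 0.0502
grip_force: 0.0
time: 2.6
position: [0.357, 0.1173, 0.2451]
tool_rot: [0.159, 0.987, -0.0, 0.002]
ft_force: [1.0, 0.5, -0.2]
grip_width: 0.0503
grip_force: 0.0
time: 2.85
position: [0.3899, 0.0219, 0.2452]
tool_rot: [0.159, 0.987, -0.001, 0.002]
ft_force: [0.7, 0.8, 0.9]
grip_width: 0.0497
grip_force: 0.0
time: 3.1
position: [0.4223, -0.0736, 0.2453]
tool_rot: [0.159, 0.987, -0.001, 0.003]
ft_force: [0.8, 0.3, -0.1]
grip_width: 0.0502
grip_force: 0.0
time: 4.35
position: [0.4374, -0.1167, 0.2446]
tool_rot: [0.792, 0.61, 
[... 293 characters left out ...]
81899059485414 247.70600413830925
file 0.66 [319. 115. 330. 280.] (array([ 0.4470444 , -0.10189358]), (169, 17), np.float64(1.3104314507169184))
file 0.54 [492. 134. 573. 190.] (array([ 0.69270502, -0.11282396]), (111, 60), np.float64(2.8482270837060435))
cup_mid 0.74 [418. 159. 506. 238.] (array([ 0.56874524, -0.1168393 ]), (84, 70), np.float64(2.98529785448355))
trays 0.61 [377.   0. 595.  82.] (array([0.6136123 , 0.02206293]), (176, 62), np.float64(0.08777758979192994))
cover 0.9 [430.   0. 595.  59.] (array([0.62757001, 0.02272269]), (139, 44), np.float64(0.08569278406683184))
tub_mid 0.68 [494. 135. 575. 190.] (array([ 0.64388452, -0.09850648]), (89, 46), np.float64(2.8295190428385095))
```

View pics/w1.png

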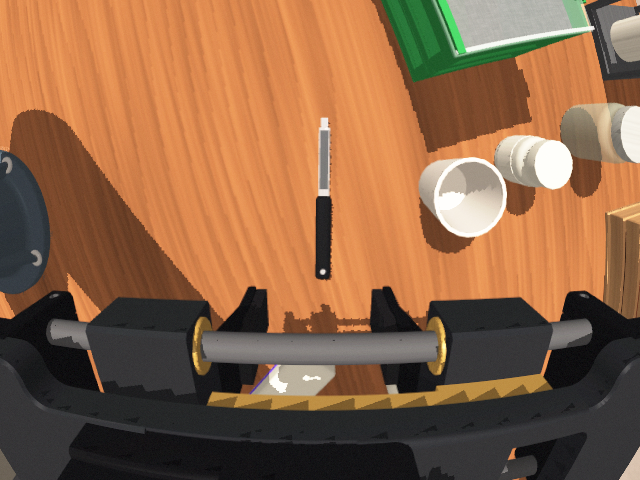

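```bash
python3 - <<'E'
from h import *
print(w("wrist",[(470,197)],.08),w("wrist",[(324,118),(322,280)],.007), w("wrist",[(324,118),(322,280)],.014))
go((.4407,-.1255,.12),1.31);go((.4407,-.1255,.025),1.31)
E
```

```text
[[ 0.57379798 -0.11745721  0.08      ]] [[ 0.46851636 -0.02002511  0.007     ]
 [ 0.42272107 -0.18534355  0.007     ]] [[ 0.46831234 -0.02041374  0.014     ]
 [ 0.4233666  -0.18266531  0.014     ]]
yaw 1.31 shift [-0.097, 0.069, 1.557] turn [-0.0, -0.0, 0.0]
yaw 4.452 shift [-0.097, 0.069, 1.557] turn [0.0, -0.0, -2.0]
yaw 1.31 shift [-0.097, 0.069, 2.744] turn [-0.0, -0.0, 0.0]
yaw 4.452 shift [-0.097, 0.069, 2.744] turn [0.0, -0.0, -2.0]
```

```bash

python3 -m inch '[-0.41,0.066,0.5,0,0,0,-0.41,0.066,1,0,0,0,-0.41,0.066,1,0,0,0]' | head -2
python3 -m inch '[0,0,0.5,0,0,0,0,0,1,0,0,0,0,0,1,0,0,0]'| head -2
python3 -m inch '[0,0,0.2,0,0,0,0,0,0.4,0,0,0,0,0,0.6,0,0,0,0,0,0.7,0,0,0,0,0,0.74,0,0,0,0,0,0.74,0,0,0,0,0,0.74,0,0,0]'
python3 -m inch '[0,0,0,0,0,0,0,0,0,0,0,0,0,0,0,0,0,0,0,0,0,0,0,0,0,0,0,0,0,0,0,0,0,0,0,0,0,0,0,0,0,0]' 5 45
```

```text
time: 4.9
position: [0.4316, -0.1494, 0.1603]
time: 5.15
position: [0.4299, -0.147, 0.0779]
time: 5.73
position: [0.4347, -0.1499, 0.0268]
tool_rot: [0.793, 0.609, 0.0, 0.001]
ft_force: [0.4, -0.5, 0.2]
grip_width: 0.0498
grip_force: 0.0
time: 6.32
position: [0.434, -0.1497, 0.0254]
tool_rot: [0.793, 0.609, -0.0, -0.0]
ft_force: [-0.8, -0.4, 0.3]
grip_width: 0.0153
grip_force: 45.0
```

```bash

python3 -m inch '[0,0,-0.3,0,0,0,0,0,-0.8,0,0,0,0,0,-1,0,0,0]' | head -2
python3 -m inch '[0,0,-0.5,0,0,0,0,0,-1,0,0,0]'| head -2
python3 -m inch '[0.5,-0.2,-0.3,0,0,0,0.95,-0.4,-0.7,0,0,0,0.95,-0.4,-0.7,0,0,0]'| head -2
python3 -m inch '[0.5,-0.2,0,0,0,0,0.95,-0.4,0,0,0,0]'| head -2
python3 -m inch '[0.3,-0.15,0,0,0,0.08,0.7,-0.3,0,0,0,0.15,0.95,-0.4,0,0,0,0.22,0.95,-0.4,0,0,0,0.29,0.95,-0.4,0,0,0,0.36,0.95,-0.4,0,0,0,0.43,0.95,-0.4,0,0,0,0.5,0.95,-0.4,0,0,0,0.57,0.95,-0.4,0,0,0,0.64,0.95,-0.4,0,0,0,0.71,0.95,-0.4,0,0,0,0.76,0.95,-0.4,0,0,0,0.793,0.95,-0.4,0,0,0,0.793,0.95,-0.4,0,0,0,0.793,0.95,-0.4,0,0,0,0.793]'
python3 - <<'E'
from h import *
o=get_obs();print(o["time"],np.round(o["q"],2),o["position"])
k=get_calibration("wrist");I=camera("wrist");cv2.imwrite("pics/w2.png",I[:,:,::-1]);np.save("k2.npy",k,allow_pickle=True)
for t,z in(("file",.2),("trays",.136),("cover",.14),("forceps",.126),("clipper_mid",.125)):
    for d in cut_out("wrist",t)[:2]:print(t,round(d["conf"],2),np.round(d["bbox"]),box(d["region"],"wrist",z,k))
E
```

```text
time: 6.57
position: [0.4347, -0.15, 0.1077]
time: 6.73
position: [0.4328, -0.1489, 0.1859]
time: 6.98
position: [0.4216, -0.0653, 0.2438]
time: 7.15
position: [0.4121, 0.0142, 0.2425]
time: 8.4
position: [0.3998, 0.0954, 0.2412]
tool_rot: [0.999, 0.033, -0.0, -0.0]
ft_force: [0.4, 0.6, -0.9]
grip_width: 0.0158
grip_force: 45.0
8.4 [-0.04  0.25  1.94  0.    0.95  1.47] [0.39981599 0.09538182 0.24122219]
file 0.83 [300.   8. 336. 378.] (array([0.44377618, 0.09849195]), (198, 19), np.float64(0.068470624801183))
trays 0.67 [153.   0. 479.  70.] (array([0.55711816, 0.10659357]), (225, 58), np.float64(1.634678158590305))
cover 0.61 [155.   0. 487.  47.] (array([0.56653461, 0.10710592]), (223, 36), np.float64(1.6339817502876277))
clipper_mid 0.73 [298.   9. 337. 376.] (array([0.42999359, 0.09733661]), (280, 27), np.float64(0.055787424139410714))
```

View pics/w2.png

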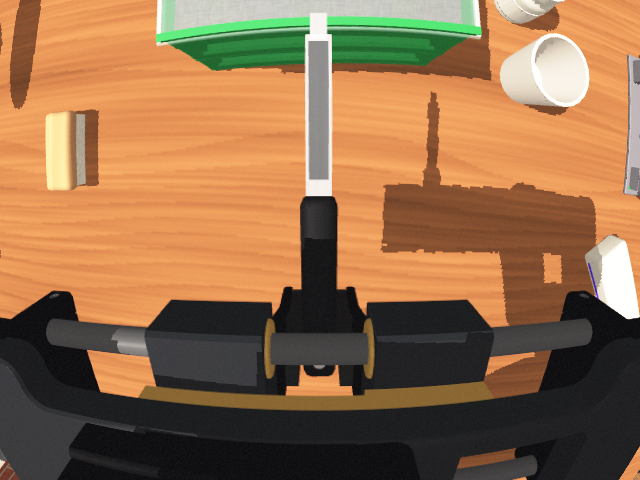

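```bash
python3 - <<'E'
from h import *
k=np.load("k2.npy",allow_pickle=True).item();o=get_obs();p=o["position"]
e=w("wrist",[(158,43),(480,36)],.136,k);print(e,np.linalg.norm(e[0]-e[1]))
d=e[0]-e[1];yaw=np.arctan2(d[1],d[0])-np.pi/2;x=np.array([np.cos(yaw),np.sin(yaw)]);m=e[:,:2].mean(0)
print("yaw",yaw,"edge",m,"notch",m+.006*x,"hinge",m+.136*x)
t=w("wrist",[(318,13),(318,195),(318,198)],.223,k);print("tip, blade root",t, t-p, np.linalg.norm(t[0]-t[1]))
Rc=R.from_quat(o["tool_rot"]);print("in tool",Rc.inv().apply(t-p))
E
```

```text
[[ 0.5454182   0.21658247  0.136     ]
 [ 0.56530508 -0.00547203  0.136     ]] 0.2229432369741032
yaw 0.08932028197268727 edge [0.55536164 0.10555522] notch [0.56133772 0.10609043] hinge [0.69081949 0.11768663]
tip, blade root [[0.5341768  0.10465598 0.223     ]
 [0.45459988 0.09945147 0.223     ]
 [0.45329799 0.0993668  0.223     ]] [[ 0.13414964  0.00928965 -0.01835108]
 [ 0.05457273  0.00408515 -0.01835108]
 [ 0.05327083  0.00400048 -0.01835108]] 0.07974692694867418
in tool [[ 0.13446977 -0.0006163   0.01834907]
 [ 0.05472286 -0.00055618  0.01835026]
 [ 0.05341822 -0.00055567  0.01835028]]
```

```bash

python3 -m inch '[0,0,0.4,0,0,0,0,0,0.8,0,0,0,0,0,0.95,0,0,0,0,0,0.95,0,0,0]' | head -2
python3 -m inch '[0,0,0.213,0,0,0,0,0,0.213,0,0,0,0,0,0.213,0,0,0,0,0,0.213,0,0,0]'
python3 -m inch '[0.1,0,0,0,0,0,0.2,0,0,0,0,0,0.3,0,0,0,0,0,0.4,0,0,0,0,0,0.5,0,0,0,0,0,0.6,0,0,0,0,0,0.625,0,0,0,0,0,0.625,0,0,0,0,0,0.625,0,0,0,0,0]'
python3 - <<'E'
from h import *
c=[cv2.resize(camera("scene")[225:345,290:450],(800,600),interpolation=3)]
cv2.imwrite("pics/s2.png",c[0][:,:,::-1])
E
```

```text
time: 9.03
position: [0.398, 0.0954, 0.1631]
time: 9.37
position: [0.4007, 0.0954, 0.1492]
tool_rot: [0.999, 0.032, 0.001, 0.0]
ft_force: [-0.3, -0.2, 0.2]
grip_width: 0.015
grip_force: 45.0
time: 10.12
position: [0.4496, 0.0986, 0.1481]
tool_rot: [0.999, 0.032, -0.001, -0.0]
ft_force: [-0.8, 0.4, -0.1]
grip_width: 0.0155
grip_force: 45.0
```

View pics/s2.png

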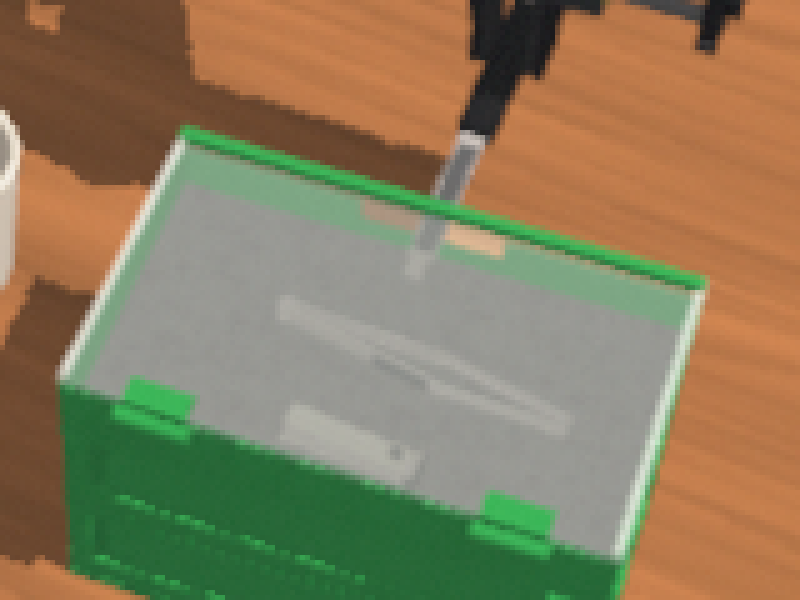

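```bash

python3 -m inch '[0,0,-0.06,0,0,0,0.005,0,-0.18,0,0,0,0.02,0,-0.3,0,0,0,0.045,0,-0.41,0,0,0,0.08,0,-0.52,0,0,0,0.125,0,-0.63,0,0,0,0.18,0,-0.73,0,0,0,0.24,0,-0.83,0,0,0,0.31,0,-0.92,0,0,0,0.39,0,-1,0,0,0,0.39,0,-1,0,0,0]'
python3 -m inch '[0.09,0,-0.09,0,0,0,0.18,0,-0.16,0,0,0,0.28,0,-0.22,0,0,0,0.38,0,-0.27,0,0,0,0.49,0,-0.32,0,0,0,0.6,0,-0.36,0,0,0,0.71,0,-0.39,0,0,0,0.83,0,-0.4,0,0,0,0.95,0,-0.4,0,0,0]'
python3 -m inch '[0.12,0,0,0,0,0,0.25,0,0,0,0,0,0.38,0,0.02,0,0,0,0.45,0,0.03,0,0,0,0.45,0,0.03,0,0,0]'
python3 - <<'E'
from h import *
c=cv2.resize(camera("scene")[150:390,250:490],(600,600),interpolation=3)
cv2.imwrite("pics/s3.png",c[:,:,::-1])
E
```

```text
time: 11.08
position: [0.4833, 0.1006, 0.2298]
tool_rot: [0.999, 0.032, 0.002, 0.0]
ft_force: [0.0, 0.0, -0.4]
grip_width: 0.0153
grip_force: 45.0
time: 11.83
position: [0.5581, 0.1055, 0.2605]
tool_rot: [0.999, 0.032, 0.0, -0.0]
ft_force: [-1.1, -0.6, 0.8]
grip_width: 0.0154
grip_force: 45.0
time: 12.25
position: [0.5943, 0.1077, 0.2573]
tool_rot: [0.999, 0.032, 0.0, 0.0]
ft_force: [-0.3, 0.4, 0.9]
grip_width: 0.0154
grip_force: 45.0
```

View pics/s3.png

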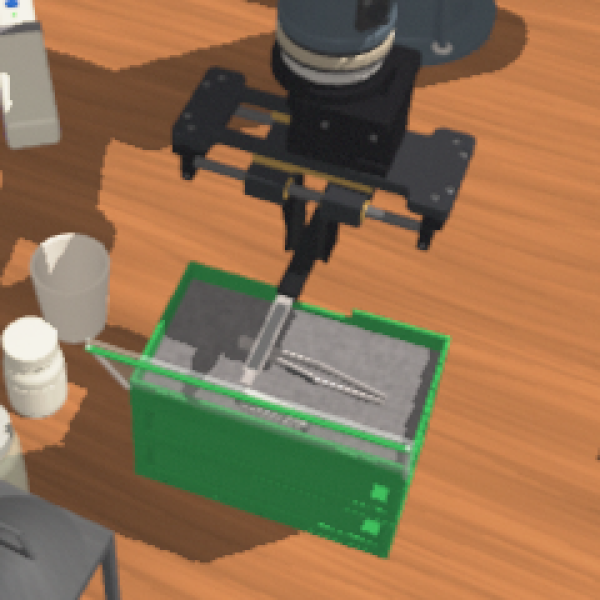

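```bash

python3 -m inch '[-0.3,0,0,0,0,0,-0.7,0,0,0,0,0,-1,0,0,0,0,0]' | head -2
python3 -m inch '[-0.5,0.4,0,0,0,0,-1,0.85,0,0,0,0,-1,0.85,0,0,0,0]' | head -2
python3 -m inch '[-0.4,0.4,0.3,0,0,0,-0.48,0.84,0.7,0,0,0,-0.48,0.84,1,0,0,0,-0.48,0.84,1,0,0,0]' | head -2
python3 -m inch '[0,0,0.5,0,0,0,0,0,1,0,0,0,0,0,1,0,0,0]' | head -2
python3 -m inch '[0,0,0.3,0,0,0,0,0,0.55,0,0,0,0,0,0.7,0,0,0,0,0,0.8,0,0,0,0,0,0.85,0,0,0,0,0,0.85,0,0,0,0,0,0.85,0,0,0,0,0,0.85,0,0,0]'
python3 -c "
from h import *
o=get_obs();print(o['q'],o['position'])"
```

```text
time: 12.55
position: [0.5101, 0.1027, 0.2573]
time: 12.8
position: [0.4328, 0.0289, 0.2575]
time: 13.13
position: [0.3996, -0.0406, 0.1744]
time: 13.38
position: [0.3998, -0.0381, 0.0918]
time: 14.05
position: [0.4043, -0.04, 0.0311]
tool_rot: [0.999, 0.032, 0.001, 0.0]
ft_force: [0.4, -0.2, -0.2]
grip_width: 0.0154
grip_force: 45.0
[-3.75368280e-01  7.03829073e-01  2.13076498e+00  3.13935326e-05
  3.04622610e-01  1.13079896e+00] [ 0.40428383 -0.03999894  0.03114534]
```

```bash

python3 -m inch '[0,0,0.03,0,0,0,0,0,0.06,0,0,0,0,0,0.07,0,0,0,0,0,0.07,0,0,0]'
python3 -m inch '[0,0,0,0,0,0,0,0,0,0,0,0,0,0,0,0,0,0,0,0,0,0,0,0]' 40
python3 -m inch '[0,0,-0.2,0,0,0,0,0,-0.6,0,0,0,0,0,-1,0,0,0]' 60| head -2
python3 -m inch '[0,0,-0.5,0,0,0,0,0,-1,0,0,0]' | head -2
python3 -m inch '[0,0,-0.5,0,0,0,0,0,-1,0,0,0]' | head -2
python3 -m inch '[0.4,-0.4,-0.2,0,0,0,0.8,-0.8,-0.5,0,0,0,1,-1,-0.5,0,0,0]' | head -2
```

```text
time: 14.38
position: [0.404, -0.04, 0.0253]
tool_rot: [0.999, 0.032, 0.001, 0.0]
ft_force: [-0.5, 0.4, 13.7]
grip_width: 0.0156
grip_force: 45.0
time: 14.72
position: [0.4035, -0.0399, 0.0242]
tool_rot: [0.999, 0.032, -0.0, -0.0]
ft_force: [0.1, -0.2, -0.6]
grip_width: 0.0341
grip_force: 0.0
time: 14.97
position: [0.4024, -0.0395, 0.1041]
time: 15.13
position: [0.4025, -0.0395, 0.1854]
time: 15.3
position: [0.4026, -0.0395, 0.2661]
time: 15.55
position: [0.48, 0.0457, 0.3075]
```

```bash

python3 -m inch '[0,-0.4,0,0,0,0,0.2,-0.9,0,0,0,0,0.2,-0.9,0,0,0,0,0.2,-0.9,0,0,0,0]' | head -2
python3 - <<'E'
from h import *
k=get_calibration("wrist");I=camera("wrist");np.save("k4.npy",k,allow_pickle=True)
cv2.imwrite("pics/w4.png",I[:,:,::-1])
for t,z in(("forceps",.124),("clipper_mid",.125)):
    for d in cut_out("wrist",t)[:2]:print(t,round(d["conf"],2),np.round(d["bbox"]),box(d["region"],"wrist",z,k))
camera("top")
for t in ("forceps","file"):
  for d in cut_out("top",t)[:2]:print(t,round(d["conf"],2),np.round(d["bbox"]),box(d["region"],"top",.124 if t=="forceps" else .007))
E
```

```text
time: 15.88
position: [0.4893, 0.1198, 0.3037]
forceps 0.61 [252.  72. 395.  96.] (array([0.61732751, 0.12624892]), (124, 15), np.float64(1.5370285094371279))
clipper_mid 0.98 [302.  21. 366.  42.] (array([0.66363281, 0.11787022]), (55, 15), np.float64(1.6021296466510884))
clipper_mid 0.33 [612. 121. 640. 256.] (array([ 0.56427271, -0.22646497]), (160, 46), np.float64(0.166144267371306))
forceps 0.67 [226. 191. 276. 199.] (array([0.61565155, 0.12405251]), (119, 14), np.float64(1.5448723177957382))
file 0.7 [321. 236. 325. 302.] (array([ 0.45117545, -0.03690159]), (161, 12), np.float64(0.06024346272603412))
```

View pics/w4.png

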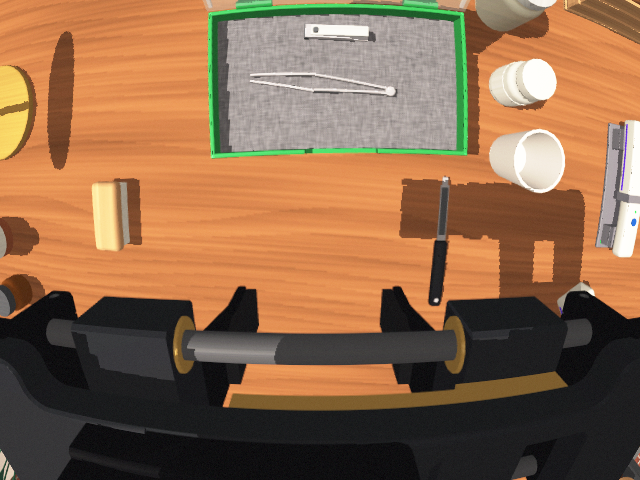

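```bash

python3 -m inch '[-0.04,0.5,0,0,0,0,-0.08,1,0,0,0,0]' 68| head -2
python3 -m inch '[-0.04,0.5,0,0,0,0,-0.08,1,0,0,0,0]' | head -2
python3 -m inch '[-0.04,0.5,0,0,0,0,-0.08,1,0,0,0,0]' | head -2
python3 -m inch '[-0.04,0.5,0,0,0,0,-0.08,1,0,0,0,0]' | head -2
python3 -m inch '[-0.04,0.5,0,0,0,0,-0.08,1,0,0,0,0]' | head -2
python3 -m inch '[-0.04,0.4,0.2,0,0,0,-0.08,0.6,0.4,0,0,0,-0.08,0.6,0.4,0,0,0,-0.08,0.6,0.4,0,0,0]' | head -2
python3 - <<'E'
from h import *
k=get_calibration("wrist");I=camera("wrist")
cv2.imwrite("pics/w5.png",I[:,:,::-1]);np.save("k5.npy",k,allow_pickle=True)
for t,z in(("wand",.05),("cradle",.006)):
    for d in cut_out("wrist",t)[:3]:print(t,round(d["conf"],2),np.round(d["bbox"]),box(d["region"],"wrist",z,k))
E
```

```text
time: 16.35
position: [0.488, 0.0374, 0.3044]
time: 16.52
position: [0.4865, -0.0448, 0.3045]
time: 16.68
position: [0.485, -0.1255, 0.3045]
time: 16.85
position: [0.4835, -0.2059, 0.3045]
time: 17.02
position: [0.482, -0.2862, 0.3044]
time: 17.35
position: [0.4785, -0.3325, 0.2711]
wand 0.95 [389. 133. 495. 220.] (array([ 0.53252014, -0.45608292]), (126, 26), np.float64(1.0596374429644668))
wand 0.64 [251. 268. 375. 397.] (array([ 0.33094916, -0.33294553]), (201, 61), np.float64(0.6342433317740852))
wand 0.64 [  1.  19.  68. 147.] (array([0.65033167, 0.02797258]), (181, 126), np.float64(0.10095051664984338))
cradle 0.63 [292.  51. 356. 218.] (array([ 0.56338068, -0.32995065]), (188, 64), np.float64(0.06456743348972482))
```

View pics/w5.png

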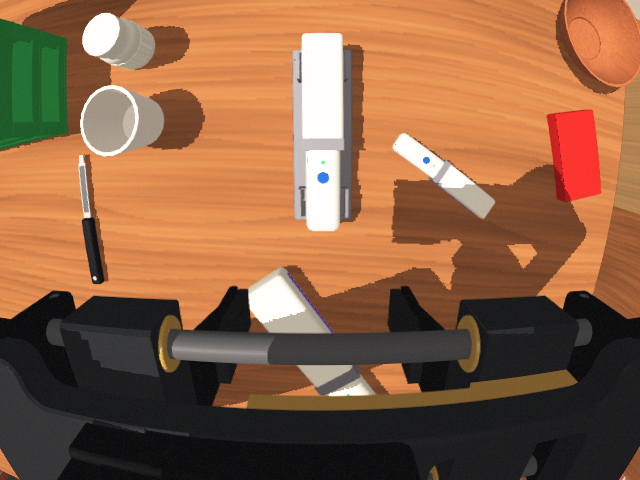

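```bash
python3 - <<'E'
from h import *
k=np.load("k5.npy",allow_pickle=True).item()
p=w("wrist",[(322.5,33),(323.5,230)],.046,k);print(p,p.mean(0),np.linalg.norm(p[0]-p[1]))
q=w("wrist",[(302,120),(343,120)],.046,k);print(q.mean(0),np.linalg.norm(q[0]-q[1]))
go((.5634,-.330,.125),.065);go((.5634,-.330,.045),.065)
E
```

```text
[[ 0.66466153 -0.32390646  0.046     ]
 [ 0.46698837 -0.33703901  0.046     ]] [ 0.56582495 -0.33047274  0.046     ] 0.19810891080400697
[ 0.57659489 -0.32922746  0.046     ] 0.039547466569480313
yaw 0.065 shift [1.038, 0.056, 1.853] turn [0.0, -0.0, -0.0]
yaw 3.207 shift [1.038, 0.056, 1.853] turn [-0.001, -0.0, 2.0]
yaw 0.065 shift [1.038, 0.055, 2.853] turn [0.0, -0.0, -0.0]
yaw 3.207 shift [1.038, 0.055, 2.853] turn [-0.001, -0.0, 2.0]
```

```bash

python3 -m inch '[0.4,0.05,0.3,0,0,0,0.8,0.05,0.7,0,0,0,1,0.05,0.95,0,0,0,1,0.05,0.95,0,0,0]' | head -2
python3 -m inch '[0.05,0,0.4,0,0,0,0.05,0,0.8,0,0,0,0.05,0,0.95,0,0,0,0.05,0,0.95,0,0,0]' | head -2
python3 -m inch '[0,0,0.2,0,0,0,0,0,0.4,0,0,0,0,0,0.6,0,0,0,0,0,0.75,0,0,0,0,0,0.9,0,0,0,0,0,0.95,0,0,0,0,0,0.95,0,0,0,0,0,0.95,0,0,0]'
python3 -m inch '[0,0,0,0,0,0,0,0,0,0,0,0,0,0,0,0,0,0,0,0,0,0,0,0,0,0,0,0,0,0,0,0,0,0,0,0,0,0,0,0,0,0,0,0,0,0,0,0]' 30 40
```

```text
time: 17.83
position: [0.5618, -0.327, 0.1922]
time: 18.17
position: [0.5622, -0.328, 0.1183]
time: 18.83
position: [0.5645, -0.3304, 0.0449]
tool_rot: [0.999, 0.032, 0.0, 0.0]
ft_force: [-0.2, -0.4, -0.9]
grip_width: 0.068
grip_force: 0.0
time: 19.5
position: [0.5643, -0.3302, 0.0446]
tool_rot: [0.999, 0.032, 0.0, 0.0]
ft_force: [-0.1, 0.4, 2.2]
grip_width: 0.0398
grip_force: 40.0
```

```bash

python3 -m inch '[0,0,-0.1,0,0,0,0,0,-0.3,0,0,0,0,0,-0.6,0,0,0,0,0,-1,0,0,0]' 
python3 -m inch '[0,0,-0.4,0,0,0,0,0,-0.8,0,0,0,0,0,-1,0,0,0]' | head -2
python3 -m inch '[0,0,-0.4,0,0,0,0,0,-0.8,0,0,0,0,0,-1,0,0,0,0,0,-1,0,0,0]' | head -2
python3 -m inch '[0,0,0,0,0,-0.04,0,0,0,0,0,-0.1,0,0,0,0,0,-0.17,0,0,0,0,0,-0.24,0,0,0,0,0,-0.31,0,0,0,0,0,-0.38,0,0,0,0,0,-0.45,0,0,0,0,0,-0.52,0,0,0,0,0,-0.59,0,0,0,0,0,-0.66,0,0,0,0,0,-0.73,0,0,0,0,0,-0.8,0,0,0,0,0,-0.86,0,0,0,0,0,-0.91,0,0,0,0,0,-0.939,0,0,0,0,0,-0.939,0,0,0,0,0,-0.939]'
python3 -m inch '[0.2,0.02,0,0,0,0,0.5,0.05,0,0,0,0,1,0.095,0,0,0,0]' | head -2
python3 -m inch '[0.5,0.05,0,0,0,0,1,0.095,0,0,0,0]' | head -2
python3 -m inch '[0.5,0.05,0,0,0,0,1,0.095,0,0,0,0]' | head -2
python3 -m inch '[0.4,0.05,0,0,0,0,0.8,0.09,0,0,0,0,1,0.095,0,0,0,0,1,0.095,0,0,0,0]' 
python3 - <<'E'
from h import *
go((.6155,.0805,.25),1.54)
E
```

```text
time: 19.83
position: [0.5623, -0.3286, 0.1225]
tool_rot: [0.999, 0.032, -0.003, -0.002]
ft_force: [0.5, -0.6, -1.9]
grip_width: 0.0399
grip_force: 40.0
time: 20.08
position: [0.5654, -0.331, 0.2087]
time: 20.42
position: [0.5659, -0.3315, 0.2896]
time: 21.83
position: [0.5634, -0.3295, 0.2825]
tool_rot: [0.719, 0.695, -0.0, -0.002]
ft_force: [-0.8, 0.5, -1.8]
grip_width: 0.0393
grip_force: 40.0
time: 22.08
position: [0.5741, -0.2521, 0.2835]
time: 22.25
position: [0.5839, -0.1684, 0.2838]
time: 22.42
position: [0.5939, -0.0881, 0.284]
time: 22.75
position: [0.6036, -0.006, 0.2839]
tool_rot: [0.717, 0.697, 0.0, -0.001]
ft_force: [-0.6, -0.7, -1.8]
grip_width: 0.0397
grip_force: 40.0
yaw 1.54 shift [1.084, 0.119, 0.427] turn [-0.001, -0.002, 0.002]
yaw 4.682 shift [1.084, 0.119, 0.427] turn [0.003, -0.001, -1.998]
```

```bash

python3 -m inch '[0.4,0.04,0,0,0,0,0.75,0.08,0.1,0,0,0,0.95,0.11,0.2,0,0,0,1,0.119,0.3,0,0,0,1,0.119,0.4,0,0,0,1,0.119,0.43,0,0,0]' | head -2
python3 -m inch '[0.084,0,0.05,0,0,0,0.084,0,0.1,0,0,0,0.084,0,0.1,0,0,0,0.084,0,0.1,0,0,0]'
python3 - <<'E'
from h import *
o=get_obs();k=get_calibration("wrist");I=camera("wrist")
cv2.imwrite("pics/w6.png",I[:,:,::-1])
Rc=R.from_quat(o["tool_rot"])
for d in cut_out("wrist","wand")[:2]:
    c,s,a=box(d["region"],"wrist",o["position"][2]+.0054,k);print(d["bbox"],d["conf"],c,s,a)
    np.save("k6.npy",k,allow_pickle=True)
for d in cut_out("wrist","forceps")[:2]: print("forceps",d["conf"],d["bbox"],box(d["region"],"wrist",.124,k))
go((.6155,.0805,.1675),1.54)
cv2.imwrite("pics/s6.png",camera("scene")[:,:,::-1])
E
```

```text
time: 23.25
position: [0.6154, 0.0676, 0.248]
time: 23.58
position: [0.6168, 0.0744, 0.2419]
tool_rot: [0.718, 0.696, -0.0, 0.0]
ft_force: [-0.1, 0.3, -2.0]
grip_width: 0.0396
grip_force: 40.0
[261.2, 78.7, 375.6, 396.6] 0.94 [0.6179021  0.10886779] (132, 39) 1.5416154049406259
yaw 1.54 shift [0.072, -0.024, 0.936] turn [0.001, 0.0, -0.001]
yaw 4.682 shift [0.072, -0.024, 0.936] turn [0.0, -0.001, 1.999]
```

View pics/w6.png

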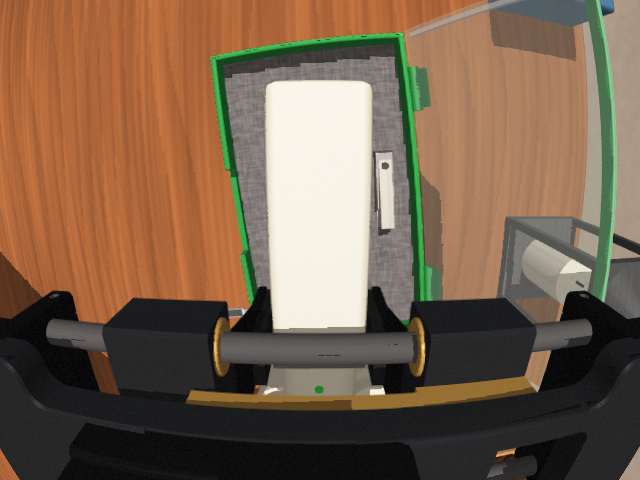

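```bash

python3 -m inch '[0.07,-0.024,0.15,0,0,0,0.07,-0.024,0.3,0,0,0,0.07,-0.024,0.45,0,0,0,0.07,-0.024,0.6,0,0,0,0.07,-0.024,0.72,0,0,0,0.07,-0.024,0.8,0,0,0,0.07,-0.024,0.87,0,0,0,0.07,-0.024,0.9,0,0,0,0.07,-0.024,0.92,0,0,0,0.07,-0.024,0.93,0,0,0,0.07,-0.024,0.93,0,0,0,0.07,-0.024,0.93,0,0,0]'
python3 - <<'E'
from h import *
go((.6155,.0805,.1675),1.54)
E
```

```text
time: 24.78
position: [0.6155, 0.0808, 0.168]
tool_rot: [0.718, 0.696, 0.0, 0.0]
ft_force: [-0.1, -0.3, -1.9]
grip_width: 0.0395
grip_force: 40.0
yaw 1.54 shift [-0.003, 0.001, 0.006] turn [0.001, 0.0, -0.0]
yaw 4.682 shift [-0.003, 0.001, 0.006] turn [0.0, -0.001, 2.0]
```

```bash

python3 -m inch '[0,0,0,0,0,0,0,0,0,0,0,0,0,0,0,0,0,0,0,0,0,0,0,0]'
python3 - <<'E'
from h import *
c=cv2.resize(camera("scene")[130:390,170:510],(785,600),interpolation=3)
cv2.imwrite("pics/s7.png",c[:,:,::-1]);print(get_obs()["joint_velocities"])
E
```

```text
time: 25.12
position: [0.6152, 0.0808, 0.1677]
tool_rot: [0.718, 0.696, 0.0, 0.0]
ft_force: [-0.8, 0.8, -2.2]
grip_width: 0.0397
grip_force: 40.0
[-0.00016423  0.000894   -0.00034877  0.00130075 -0.00120763  0.00019446]
```

View pics/s7.png

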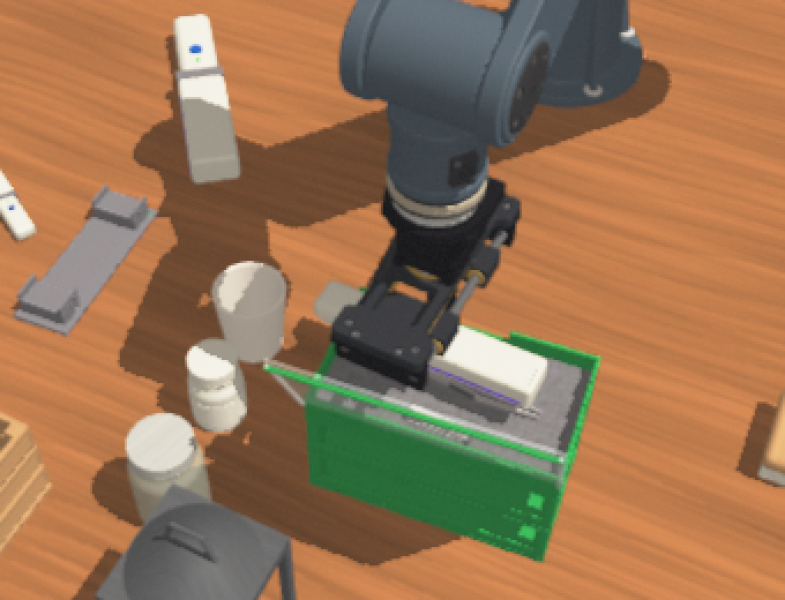

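The wand is level over the forceps in the top tray (crop ~(490,365)). The cover still leans open behind it, the cradle is empty, and the cup, tub and jar are upright where they were.

```bash
python3 -c "
from rig import *
print(hand_in())"
```

```text
the job is handed in; nothing more can be done
None
```

The job is handed in at about 25 s of robot time: I levered the cover open with the nail file, laid the file back on the shelf top, and the arm is holding the glowing UV wand still and level, about 2 cm above the forceps and centred over them by my measurements; no verdict came back.

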